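Refit the climate logger's sensor boards

ROBOT

A 6-joint arm with a two-finger parallel gripper is mounted at the origin on a cart in front of the work surface, level with it; the furniture and walls round the work are solid. World frame = base frame: x ahead of the robot, y to its left, z up, the work surface at z = 0. Lengths are in m, angles in rad, forces in N, time in s.
With the tool pointing down it reaches from about 0.25 to 0.775 m from the base axis. Payload 4 kg.
Tool frame: the origin (TCP) lies at the very end of the fingers, on their centre line; the grasp point (between the pads) lies 19 mm behind it (robot.pinch_z is the distance from the TCP to the grasp point, in m); z points along the fingers, y is the line along which they close (so a half turn about z gives the same grasp; the last joint's range is limited). The gripper opens to 94 mm and grips with 3 to 60 N. Pads are 16 mm wide; open, the fingers measure 119 mm over their backs; the gripper's body (75 mm by 177 mm) begins 78 mm behind the grasp point.
Start: joints at [1.15, 0.087, 1.371, -0, 1.684, -0.103], TCP at [0.172, 0.522, 0.206] pointing down, gripper open.
Joint ranges: [-3.1, 3.1], [-0.76, 2.03], [0.27, 2.55], [-1.08, 4.22], [0.17, 2.65], [-2.57, 2.57]. Speed limits (rad/s): [2.79, 2.79, 3.14, 3.14, 3.14, 3.14].

INTERFACE

Orientations are given as [roll, pitch, yaw] about the fixed x, y, z axes, in that order (R = Rz(yaw) Ry(pitch) Rx(roll)).
In Python, from bench import robot gives the robot as it stands.
- The arm moves only by the tool arm_command, never from a script. Its argument "targets" is one flat list of numbers, 7 for each row, row after row: the turn, a rotation vector about the tool's x, y, z in degrees, then the shift along the tool's x, y, z in mm, then the closure, from -1 (fully open) to 1 (shut). In form: [ax, ay, az, x, y, z, hand, ax, ay, az, x, y, z, hand, ...]. A call has 1 to 20 rows; each row is the pose to reach, as a shift and turn from the pose commanded when the call began, along the tool's axes at that moment; what a row does not reach only later rows make up. A row lasts 1/10 s, in which the tool goes at most 50 mm and 8.59 degrees, less where a joint would pass 70% of its speed; a pose out of reach is approached as far as the arm can. A call with a gripper value outside its range is refused whole. The fingers move at their own pace and stop on an object; the grip force is fixed at half the most. Time passes only in rows, so rows that repeat a pose let the fingers close. It gives the time, the measured TCP pose, the force, the opening and the grip force at its end, in the units of the state.
- robot.get_obs(): the state, without advancing time (a new reading comes with each control period).
- robot.snapshot(name): name is "side" or "top"; returns a dict with "color" (400x640x3 uint8, red, green, blue), "range_z" (400x640 float32, m along the optical axis (not along the pixel's ray), 0 where there is no reading), "fx", "fy", "cx", "cy" (pixels), "T" (4x4, takes a point from camera to world coordinates). Camera axes: x right, y down, z forward; pixel columns grow to the right and rows downward; lengths in m; the calibration is good to about 2 mm. A picture is of the moment at which its call begins.
- robot.close_job(): hands the job in; it is judged then, once.
The state is a dict: "time": time; "joint_positions": joint angles; "qvel": joint speeds; "joint_torque": joint torques, N m; "tool_pos": TCP position; "ee_rot": TCP orientation; "wrist_force": force on the tool from outside, world axes, zero at the start; "wrist_torque": the same for the moment, N m; "width": finger opening in m; "finger_force": force on a finger pad.
Only numpy, scipy, OpenCV 4.12 (cv2) and the standard library are available. Lean on these libraries where they do the work, as an engineer would, in place of code of your own. Each camera call takes 0.05 s, during which the arm holds its last target. There are 200 camera calls.

TASK

Get the climate logger ready for the showcase: swing its latch aside and open the lid fully, slide every sensor board that stands on the bench down the guides of the bay whose levers match its tab colour, and swing both of that bay's levers inwards until they hold it fully down. When all are seated, shut the lid, swing the latch back across it, and let go; leave the jar, the spool and the carton alone.

Things in the scene. Friction and masses are not known exactly. Their poses are not given: they have to be found in the camera images.
- case: Grey metal case of a climate logger, fixed: 264 (x) x 224 (y) x 96 mm high, walls 4 mm, open on top under its lid. Origin: centre of its underside; z up, x to the lid's hinge side, -x to the latch side (robot's left). Three bays 66 mm apart along y, each running along x; a seated board's tab is 36 mm or more from wall and next tab. The bays' levers and floor dots show their colours.
- latch (a joint): Swivel latch on a pedestal outside the -x wall: flat steel arm on an upright pin. 0 = across the lid's edge (it really blocks the lid); grows as it swings towards the case's -y side; clear of the lid above 1.35, stop at 1.75 rad. Stays where it is left (friction 0.05 N m).
- latch_knob (a point): Point on the axis of the upright orange knob (14 mm in diameter, 34 mm tall) at the latch arm's end: 12 mm below its top, 22 mm above the arm, 36 mm from the pivot.
- latch_pivot (a point): Axis of the latch's upright pin, at the height of latch_knob.
- lid (a joint): Lid, a 264 x 224 x 6 mm plate. 0 = shut; grows as it swings up and over towards the case's +x; stop at 2.2 rad, leaning back. Damped hinge: let go before it is upright (1.57) it sinks shut, beyond about 1.7 it sinks open to the stop. Takes 2 to 4 N at the bar.
- lid_bar (a point): Centre of the round black bar on the lid's top: 12 mm in diameter, 90 mm long between posts, parallel to the hinge, its axis 38 mm above the plate, 42 mm in from the free edge, 222 mm from the hinge. Axes are the lid's: z out of its outer face, -x to the free edge.
- lid_hinge (a point): Middle of the lid's hinge axis (along the case's y), 97 mm above the worktop, at the underside of the shut lid.
- mid_red (a point): Centre, 30 mm above the underside, of the sensor board with the red tab (may be absent). Green board 64 (x) x 5 (y) x 38 mm, with a black block 46 x 38 x 20 mm round its foot, on which it stands; on top the red tab to grip, 40 (x) x 12 (y) mm, 36 to 60 mm above the underside. About 100 g. z up, x along the board; either way round fits.
- bay_red (a point): Centre of the red board when fully seated in the red bay, axes as the case: board along x. White guides at both ends take its 5 mm edges (slots 7 mm wide, 4 mm play along x); their flared mouths end 7 mm above this point, so the board enters 37 mm higher than seated. Let in, it rests on a sprung socket 6 mm too high (2 to 5 N) until both levers hold it down.
- lever_red_a (a joint): Ejector lever at the case's -x end of the red bay. 0 = home: nose on the board, handle leaning 0.3 rad inwards (stop at -0.12). Grows outwards (-x) to 0.95 rad; the handle then leans 0.65 rad outwards, 55 mm off the wall (starts 0.82 to 0.95). Stays where left; 3 to 6 N at the tip. Pivot 47 mm -x of bay_red, 8 mm higher; handle 38 mm long, 16 wide (y), 9 thick; push it in from outside.
- lever_red_b (a joint): Ejector lever at the case's +x end of the red bay. 0 = home: nose on the board, handle leaning 0.3 rad inwards (stop at -0.12). Grows outwards (+x) to 0.95 rad; the handle then leans 0.65 rad outwards, 55 mm off the wall (starts 0.82 to 0.95). Stays where left; 3 to 6 N at the tip. Pivot 47 mm +x of bay_red, 8 mm higher; handle 38 mm long, 16 wide (y), 9 thick; push it in from outside.
- mid_yellow (a point): Centre, 30 mm above the underside, of the sensor board with the yellow tab (may be absent). Green board 64 (x) x 5 (y) x 38 mm, with a black block 46 x 38 x 20 mm round its foot, on which it stands; on top the yellow tab to grip, 40 (x) x 12 (y) mm, 36 to 60 mm above the underside. About 100 g. z up, x along the board; either way round fits.
- bay_yellow (a point): Centre of the yellow board when fully seated in the yellow bay, axes as the case: board along x. White guides at both ends take its 5 mm edges (slots 7 mm wide, 4 mm play along x); their flared mouths end 7 mm above this point, so the board enters 37 mm higher than seated. Let in, it rests on a sprung socket 6 mm too high (2 to 5 N) until both levers hold it down.
- lever_yellow_a (a joint): Ejector lever at the case's -x end of the yellow bay. 0 = home: nose on the board, handle leaning 0.3 rad inwards (stop at -0.12). Grows outwards (-x) to 0.95 rad; the handle then leans 0.65 rad outwards, 55 mm off the wall (starts 0.82 to 0.95). Stays where left; 3 to 6 N at the tip. Pivot 47 mm -x of bay_yellow, 8 mm higher; handle 38 mm long, 16 wide (y), 9 thick; push it in from outside.
- lever_yellow_b (a joint): Ejector lever at the case's +x end of the yellow bay. 0 = home: nose on the board, handle leaning 0.3 rad inwards (stop at -0.12). Grows outwards (+x) to 0.95 rad; the handle then leans 0.65 rad outwards, 55 mm off the wall (starts 0.82 to 0.95). Stays where left; 3 to 6 N at the tip. Pivot 47 mm +x of bay_yellow, 8 mm higher; handle 38 mm long, 16 wide (y), 9 thick; push it in from outside.
- mid_blue (a point): Centre, 30 mm above the underside, of the sensor board with the blue tab (may be absent). Green board 64 (x) x 5 (y) x 38 mm, with a black block 46 x 38 x 20 mm round its foot, on which it stands; on top the blue tab to grip, 40 (x) x 12 (y) mm, 36 to 60 mm above the underside. About 100 g. z up, x along the board; either way round fits.
- bay_blue (a point): Centre of the blue board when fully seated in the blue bay, axes as the case: board along x. White guides at both ends take its 5 mm edges (slots 7 mm wide, 4 mm play along x); their flared mouths end 7 mm above this point, so the board enters 37 mm higher than seated. Let in, it rests on a sprung socket 6 mm too high (2 to 5 N) until both levers hold it down.
- lever_blue_a (a joint): Ejector lever at the case's -x end of the blue bay. 0 = home: nose on the board, handle leaning 0.3 rad inwards (stop at -0.12). Grows outwards (-x) to 0.95 rad; the handle then leans 0.65 rad outwards, 55 mm off the wall (starts 0.82 to 0.95). Stays where left; 3 to 6 N at the tip. Pivot 47 mm -x of bay_blue, 8 mm higher; handle 38 mm long, 16 wide (y), 9 thick; push it in from outside.
- lever_blue_b (a joint): Ejector lever at the case's +x end of the blue bay. 0 = home: nose on the board, handle leaning 0.3 rad inwards (stop at -0.12). Grows outwards (+x) to 0.95 rad; the handle then leans 0.65 rad outwards, 55 mm off the wall (starts 0.82 to 0.95). Stays where left; 3 to 6 N at the tip. Pivot 47 mm +x of bay_blue, 8 mm higher; handle 38 mm long, 16 wide (y), 9 thick; push it in from outside.
- jar: Glass jar with a black lid, 52 mm in diameter, 62 mm tall; a bystander, to be left alone. Origin at the centre of its underside.
- spool: Wooden thread spool, 39 mm in diameter, 58 mm tall; a bystander, to be left alone. Origin at the centre of its underside.
- carton: Small brown carton 50 x 91 x 32 mm; a bystander, to be left alone. Origin at the centre of its underside.
Mind the look-alikes: they are no part of the job. What is shaped like the part that bears mid_blue but pink is not meant.

How it is judged:
On the way, in this order (a step that is already met when the one before it is completed fails the run):
1. the latch is swung clear of the lid (value of joint latch above 1.25 rad), for 0.2 s.
2. the lid is open, leaning back (value of joint lid above 1.9 rad), for 0.2 s.
3. every board is seated in its own bay held down by its levers, the lid still open (distance between mid_red and bay_red below 0.0035 m and angle between each of mid_red, mid_yellow, mid_blue's own z axis and vertical below 0.04 rad and distance between mid_yellow and bay_yellow below 0.0035 m and distance between mid_blue and bay_blue below 0.0035 m and value of joint lid above 1.5 rad), for 0.3 s.
4. the lid is shut (value of joint lid below 0.04 rad), for 0.2 s.
At the end, for the whole second after the job is handed in: Every present board is within 3.5 mm of its seated place in the bay of its colour and within 0.04 rad of level, which only its two levers swung home can keep against the sprung socket, the lid is shut (under 0.04 rad) and the latch lies across it (under 0.3 rad), nothing held (distance between mid_red and bay_red below 0.0035 m and angle between each of mid_red, mid_yellow, mid_blue's own z axis and vertical below 0.04 rad and distance between mid_yellow and bay_yellow below 0.0035 m and distance between mid_blue and bay_blue below 0.0035 m and value of joint lid below 0.04 rad and value of joint latch below 0.3 rad); the robot touches nothing.
It fails at once if the jar is moved more than 3 cm or tipped (distance of jar from where it was at the start of the episode above 0.03 m or angle between jar's own z axis and vertical above 0.5 rad).
It fails at once if the spool is moved more than 3 cm or tipped (distance of spool from where it was at the start of the episode above 0.03 m or angle between spool's own z axis and vertical above 0.5 rad).
It fails at once if the carton is moved more than 3 cm or tipped (distance of carton from where it was at the start of the episode above 0.03 m or angle between carton's own z axis and vertical above 0.5 rad).
Of board_red, board_yellow, board_blue only 2 to 3 are there at a start; the rules pass over those that are not, and their reading is None.
At some moment in a run one of board_red, board_yellow, board_blue may be knocked a few centimetres aside while the robot is not near it.
It also fails if it takes over 210 s, if anything falls off the work surface, if the arm or the gripper's body presses on something with over 40 N, if the wrist force passes 120 N, or if a joint passes its speed limit or range.

## Working session

There is one attempt and no reset: what is moved stays moved. The work goes in short steps, Python scripts to look and compute and a tool call to move; the robot and the scene stay as the last step left them, time stands still between calls to the robot, and variables do not carry over. Pictures are saved under pics/ and viewed, at most 14 in all, crops included, and the job is handed in when it is done.

Besides the shell and the picture viewer there is one more tool, called after ">>>" by a JSON object that holds its "fn" and its "kwargs", one argument or row to a line. arm_command: Moves the arm, as the interface text tells. Its arguments: {"type":"object","properties":{"targets":{"type":"array"}},"required":["targets"]}

```bash
ls; mkdir -p pics; cat > h.py <<'E'
import numpy as np, cv2
from bench import robot
from scipy.spatial.transform import Rotation as R
def snap(n):
    s=robot.snapshot(n); np.savez(f'{n}.npz',**s); return s
def save(s,name): cv2.imwrite(f'pics/{name}.png',cv2.cvtColor(s['color'],cv2.COLOR_RGB2BGR))
def cloud(s):
    z=s['range_z']; v,u=np.mgrid[:z.shape[0],:z.shape[1]]
    P=np.stack([(u-s['cx'])/s['fx']*z,(v-s['cy'])/s['fy']*z,z],-1)
    return P@s['T'][:3,:3].T+s['T'][:3,3]
def st():
    o=robot.get_obs(); print({k:np.round(o[k],3).tolist() for k in ('time','tool_pos','ee_rot','wrist_force','width','finger_force','joint_positions')}); return o
E
python3 - <<'E'
from h import *
for n in ('top','side'):
    s=snap(n); save(s,n+'0'); print(n,s['fx'],s['cx'],s['cy'],np.round(s['T'],3).tolist())
st()
E
```

```text
pics
top 384.6025530962845 321.5418630574912 205.13365892631927 [[0.015, -0.982, 0.189, 0.302], [-1.0, -0.014, 0.005, 0.015], [-0.002, -0.189, -0.982, 1.108], [0.0, 0.0, 0.0, 1.0]]
side 362.8674134587038 318.55853207516736 194.29741296276814 [[0.999, 0.032, -0.033, 0.516], [0.045, -0.607, 0.793, -0.754], [0.005, -0.794, -0.608, 0.687], [0.0, 0.0, 0.0, 1.0]]
{'time': 0.1, 'tool_pos': [0.172, 0.522, 0.204], 'ee_rot': [-3.14, -0.0, 2.824], 'wrist_force': [-0.005, -0.908, 0.191], 'width': 0.094, 'finger_force': 0.0, 'joint_positions': [1.15, 0.088, 1.372, -0.0, 1.684, -0.103]}
```

View pics/top0.png

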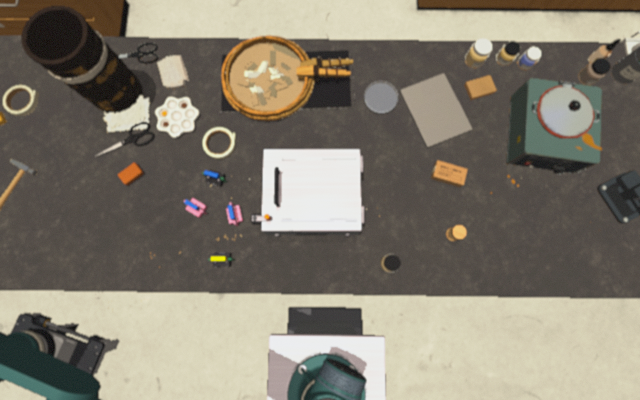

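View pics/side0.png

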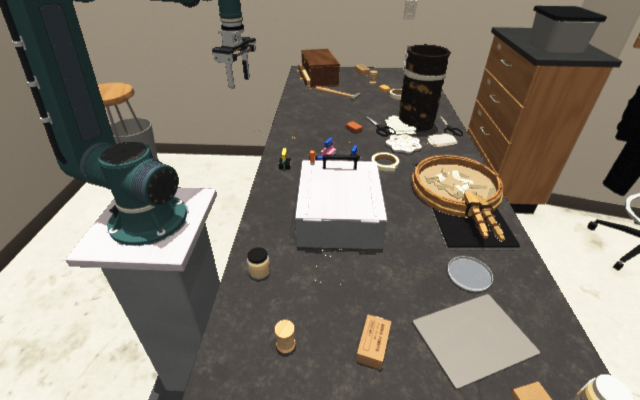

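Top view: the white lid spans cols 262–362, rows 149–232, with its bar at (278,187) and the latch knob near (266,217). The board candidates are blue (214,176), pinkish (195,207) and (234,213), and yellow (220,259). The jar is at (391,263), the spool at (457,233) and the carton at (450,173). I'll enlarge the candidates.

```bash
python3 - <<'E'
from h import *
a=np.load('top.npz'); b=np.load('side.npz')
def up(c,x0,x1,y0,y1,w): 
    c=cv2.cvtColor(c[y0:y1,x0:x1],cv2.COLOR_RGB2BGR); return cv2.resize(c,(w,int(w*(y1-y0)/(x1-x0))),interpolation=cv2.INTER_CUBIC)
A=up(a['color'],175,285,160,272,400); B=up(b['color'],265,375,130,190,400)
H=max(len(A),len(B)); f=lambda m:cv2.copyMakeBorder(m,0,H-len(m),0,0,0)
cv2.imwrite('pics/crop1.png',np.hstack([f(A),f(B)]))
P=cloud(a); hsv=cv2.cvtColor(a['color'],cv2.COLOR_RGB2HSV)
for nm,u,v in [('blue',214,176),('p1',195,207),('p2',234,213),('yel',220,259),('knob',266,217),('lid',320,190),('lid1',268,155),('lid2',356,155),('lid3',356,225),('bar',278,187),('jar',391,262),('spool',457,233),('carton',450,173)]:
    print(nm,np.round(P[v,u],3))
E
```

```text
blue [0.583 0.325 0.058]
p1 [0.493 0.372 0.058]
p2 [0.482 0.267 0.036]
yel [0.351 0.293 0.057]
knob [0.455 0.16  0.143]
lid [0.537 0.025 0.101]
lid1 [0.634 0.169 0.099]
lid2 [ 0.636 -0.072  0.101]
lid3 [ 0.443 -0.072  0.101]
bar [0.534 0.133 0.14 ]
jar [ 0.35  -0.169  0.061]
spool [ 0.432 -0.353  0.056]
carton [ 0.609 -0.35   0.031]
```

View pics/crop1.png

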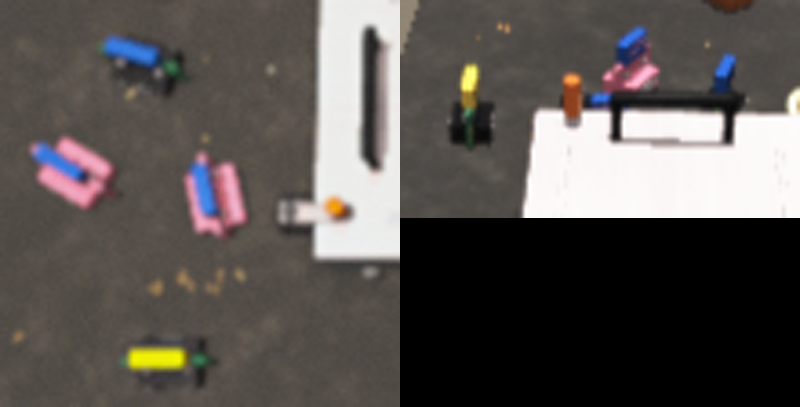

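Candidates: (195,207) and (234,213) have pink bodies under a blue tab, so they are decoys. (214,176) is a green board in a black block with a blue tab, and (220,259) is the same with a yellow tab: these two are the real ones. Red is absent.

```bash
cat >> h.py <<'E'
def tabs(s):
    """tab centre/yaw by hue from a snapshot, top points only"""
    P=cloud(s); h=cv2.cvtColor(s['color'],cv2.COLOR_RGB2HSV); out={}
    for nm,lo,hi in (('blue',100,125),('yellow',22,35)):
        m=((h[...,0]>=lo)&(h[...,0]<=hi)&(h[...,1]>140)&(h[...,2]>60)&(s['range_z']>0)).astype(np.uint8)
        n,l,stt,_=cv2.connectedComponentsWithStats(m)
        for i in range(1,n):
            if stt[i,4]<25: continue
            q=P[l==i]
            if not(0.2<q[:,0].mean()<.75 and -.2<q[:,1].mean()<.5): continue
            zt=np.percentile(q[:,2],90); t=q[q[:,2]>zt-.006]
            r=cv2.minAreaRect((t[:,:2]*1000).astype(np.float32))
            print(nm,stt[i].tolist(),'ztop',round(zt,4),'mean',np.round(t.mean(0),4),'rect',np.round(r[0],1),np.round(r[1],1),round(r[2],1))
E
python3 - <<'E'
from h import *
for n in('top','side'):
    s=np.load(n+'.npz'); print(n); tabs(s)
    P=cloud(s); m=(s['range_z']>0)&(abs(P[...,2]-.1)<.006)&(P[...,0]>.4)&(P[...,0]<.68)&(P[...,1]<.2)&(P[...,1]>-.12)
    q=P[m]; r=cv2.minAreaRect((q[:,:2]*1000).astype(np.float32)); print('lid',r, np.median(q[:,2]))
    h=cv2.cvtColor(s['color'],cv2.COLOR_RGB2HSV)
    m=(h[...,0]>=5)&(h[...,0]<=18)&(h[...,1]>150)&(P[...,2]>.105)&(P[...,2]<.17)&(P[...,0]>.4)&(P[...,0]<.68)&(abs(P[...,1]-.15)<.06)
    q=P[m]; print('knob',len(q),q.mean(0),q.min(0),q.max(0))
    m=(h[...,2]<60)&(P[...,2]>.128)&(P[...,2]<.17)&(P[...,0]>.4)&(P[...,0]<.68)&(abs(P[...,1]-.13)<.03)
    q=P[m]; print('bar',len(q),q.mean(0),q.min(0),q.max(0)); print(cv2.minAreaRect((q[:,:2]*1000).astype(np.float32)))
    m=(P[...,2]>.095)&(P[...,2]<.125)&(P[...,1]>.176)&(P[...,1]<.22)&(P[...,0]>.4)&(P[...,0]<.5)
    q=P[m]; print('pivot',len(q),q.mean(0) if len(q) else '')
    m=(P[...,2]<.02)&(P[...,2]>-.02)&(P[...,0]>.4)&(P[...,0]<.6)&(P[...,1]>.2)&(P[...,1]<.4); print('table z',np.median(P[...,2][m]))
E
```

```text
top
blue [204, 171, 15, 8, 76] ztop 0.0605 mean [0.5883 0.3343 0.0584] rect [588.4 334.1] [40.  11.8] 77.1
blue [185, 200, 13, 9, 37] ztop 0.0606 mean [0.5011 0.3851 0.0588] rect [498.9 383.6] [35.7  9.6] 56.3
blue [228, 206, 6, 13, 43] ztop 0.0618 mean [0.4813 0.2711 0.0589] rect [481.4 271.3] [36.1  8.5] 17.5
yellow [210, 256, 17, 6, 94] ztop 0.0604 mean [0.3518 0.2989 0.0583] rect [351.1 298.7] [10.8 38.3] 1.2
lid ((538.7445678710938, 55.120025634765625), (222.32484436035156, 290.4808349609375), 0.7841244339942932) 0.10181657958242418
knob 12 [0.45490041 0.15767689 0.14099624] [0.45083703 0.15329052 0.1337521 ] [0.45993638 0.16297976 0.14440974]
bar 76 [0.53558059 0.13635599 0.14513945] [0.48883007 0.1332745  0.13756526] [0.58096979 0.13945152 0.14913495]
((534.890625, 136.49838256835938), (92.16226959228516, 5.713832378387451), 0.4727726876735687)
pivot 130 [0.45729731 0.18963848 0.10507396]
table z -0.0007574039199715887
side
blue [325, 138, 7, 9, 32] ztop 0.0598 mean [0.5019 0.3798 0.059 ] rect [503.5 380.6] [42.2 11.3] 65.5
blue [351, 145, 6, 10, 37] ztop 0.0601 mean [0.5921 0.3306 0.0582] rect [592.1 332.6] [38.7 11.3] 77.7
lid ((540.7463989257812, 51.816612243652344), (224.11619567871094, 292.83447265625), 0.824645459651947) 0.1027476261451411
knob 46 [0.45843281 0.15467904 0.1324661 ] [0.45289275 0.149659   0.1145985 ] [0.46490731 0.16416267 0.14559738]
bar 152 [0.54149289 0.1333119  0.14224601] [0.49189778 0.12717298 0.12843513] [0.58955571 0.1408299  0.14899147]
((540.7379150390625, 134.15345764160156), (97.6879653930664, 13.402881622314453), 0.4274917542934418)
pivot 19 [0.46334073 0.19054663 0.10247999]
table z -8.082677090937018e-05
```

```bash
cat >> h.py <<'E'
def rel(x,y,z,r=180,p=0,w=90.8,base=None):
    """row (deg, mm) from current pose (or base=(pos,rpy deg)) to world target"""
    if base is None:
        o=robot.get_obs(); p0=np.array(o['tool_pos']); R0=R.from_euler('xyz',o['ee_rot'])
    else: p0=np.array(base[0]); R0=R.from_euler('xyz',base[1],degrees=True)
    R1=R.from_euler('xyz',[r,p,w],degrees=True)
    print(np.round((R0.inv()*R1).as_rotvec(degrees=True),1).tolist(), np.round(R0.inv().apply(np.array([x,y,z])-p0)*1000,1).tolist())
E
python3 -c "
from h import *
rel(.457,.157,.2)"
```

```text
[-0.1, 0.1, 71.0] [-385.1, -257.6, 4.9]
```

>>> {"fn": "arm_command", "kwargs": {
  "targets": [0, 0, 71, -385, -258, 5, 0.5, 0, 0, 71, -385, -258, 5, 0.5, 0, 0, 71, -385, -258, 5, 0.5, 0, 0, 71, -385, -258, 5, 0.5, 0, 0, 71, -385, -258, 5, 0.5, 0, 0, 71, -385, -258, 5, 0.5, 0, 0, 71, -385, -258, 5, 0.5, 0, 0, 71, -385, -258, 5, 0.5, 0, 0, 71, -385, -258, 5, 0.5, 0, 0, 71, -385, -258, 5, 0.5, 0, 0, 71, -385, -258, 5, 0.5, 0, 0, 71, -385, -258, 5, 0.5, 0, 0, 71, -385, -258, 5, 0.5, 0, 0, 71, -385, -258, 5, 0.5, 0, 0, 71, -385, -258, 5, 0.5, 0, 0, 71, -385, -258, 5, 0.5]
}}

```text
time: 1.7
tool_pos: [0.4566, 0.1578, 0.2006]
ee_rot: [3.141, -0.0, 1.586]
wrist_force: [-0.2, -0.5, -0.1]
width: 0.0236
finger_force: 0.0
```

>>> {"fn": "arm_command", "kwargs": {
  "targets": [0, 0, 0, 0, 0, 40, 0.5, 0, 0, 0, 0, 0, 65, 0.5, 0, 0, 0, 0, 0, 75, 0.5, 0, 0, 0, 0, 0, 75, 0.5, 0, 0, 0, 0, 0, 75, 1, 0, 0, 0, 0, 0, 75, 1, 0, 0, 0, 0, 0, 75, 1, 0, 0, 0, 0, 0, 75, 1]
}}

```text
time: 2.5
tool_pos: [0.458, 0.1573, 0.1272]
ee_rot: [3.138, -0.001, 1.585]
wrist_force: [-0.3, 0.3, 3.1]
width: 0.0128
finger_force: 30.0
```

```bash
python3 - <<'E'
from h import *
import json
rows=[]
for a in list(range(8,96,8))+[93,93]:
    t=np.radians(a); rows.append([a,round(36*(1-np.cos(t))),round(-36*np.sin(t))])
print(rows); st()
E
```

```text
[[8, 0, -5], [16, 1, -10], [24, 3, -15], [32, 5, -19], [40, 8, -23], [48, 12, -27], [56, 16, -30], [64, 20, -32], [72, 25, -34], [80, 30, -35], [88, 35, -36], [93, 38, -36], [93, 38, -36]]
{'time': 2.5, 'tool_pos': [0.458, 0.157, 0.127], 'ee_rot': [3.138, -0.001, 1.585], 'wrist_force': [-0.304, 0.309, 3.054], 'width': 0.013, 'finger_force': 30.001, 'joint_positions': [0.214, -0.033, 1.65, 0.0, 1.522, 0.2]}
```

>>> {"fn": "arm_command", "kwargs": {
  "targets": [0, 0, 8, 0, -5, 0, 1, 0, 0, 16, 1, -10, 0, 1, 0, 0, 24, 3, -15, 0, 1, 0, 0, 32, 5, -19, 0, 1, 0, 0, 40, 8, -23, 0, 1, 0, 0, 48, 12, -27, 0, 1, 0, 0, 56, 16, -30, 0, 1, 0, 0, 64, 20, -32, 0, 1, 0, 0, 72, 25, -34, 0, 1, 0, 0, 80, 30, -35, 0, 1, 0, 0, 88, 35, -36, 0, 1, 0, 0, 93, 38, -36, 0, 1, 0, 0, 93, 38, -36, 0, 1, 0, 0, 93, 38, -36, 0, 1]
}}

```text
time: 3.9
tool_pos: [0.4207, 0.1959, 0.1271]
ee_rot: [-3.138, -0.001, -0.036]
wrist_force: [-2.2, 2.5, 4.9]
width: 0.0133
finger_force: 30.0
```

>>> {"fn": "arm_command", "kwargs": {
  "targets": [0, 0, 0, 0, 0, 0, 0.3, 0, 0, 0, 0, 0, 0, 0.3, 0, 0, 0, 0, 0, -50, 0.3, 0, 0, 0, 0, 0, -90, 0.3, 0, 0, 0, 0, 0, -110, 0.3, 0, 0, 0, 0, 0, -110, 0.3]
}}

```text
time: 4.5
tool_pos: [0.4223, 0.1948, 0.239]
ee_rot: [-3.14, -0.007, -0.038]
wrist_force: [0.4, -0.0, 1.1]
width: 0.0332
finger_force: 0.0
```

```bash
python3 - <<'E'
from h import *
s=snap('top'); h=cv2.cvtColor(s['color'],cv2.COLOR_RGB2HSV); P=cloud(s)
m=(h[...,0]>=5)&(h[...,0]<=18)&(h[...,1]>150)&(P[...,2]>.105)&(P[...,2]<.17)&(P[...,0]>.38)&(P[...,0]<.5)&(abs(P[...,1]-.17)<.06)
print('knob',P[m].mean(0) if m.any() else None,m.sum())
rel(.538,.136,.236,180,0,0.8)
E
```

```text
knob None 0
[-0.0, -0.2, -3.0] [118.9, 53.9, 0.6]
```

>>> {"fn": "arm_command", "kwargs": {
  "targets": [0, 0, -3, 119, 54, 0, 0.3, 0, 0, -3, 119, 54, 0, 0.3, 0, 0, -3, 119, 54, 0, 0.3, 0, 0, -3, 119, 54, 0, 0.3, 0, 0, -3, 119, 54, 0, 0.3, 0, 0, -3, 119, 54, 50, 0.3, 0, 0, -3, 119, 54, 90, 0.3, 0, 0, -3, 119, 54, 115, 0.3, 0, 0, -3, 119, 54, 115, 0.3, 0, 0, -3, 119, 54, 115, 1, 0, 0, -3, 119, 54, 115, 1, 0, 0, -3, 119, 54, 115, 1, 0, 0, -3, 119, 54, 115, 1, 0, 0, -3, 119, 54, 115, 1]
}}

```text
time: 5.95
tool_pos: [0.5385, 0.1368, 0.123]
ee_rot: [-3.14, -0.004, 0.014]
wrist_force: [-0.3, 1.8, 5.8]
width: 0.0111
finger_force: 30.0
```

```bash
python3 - <<'E'
from h import *
o=st(); p=o['tool_pos']; c=p+np.array([0,0,.019]); print('grasp',c)
# lid path in tool frame (tool y=-world y, z down), tilt about tool x so fingers swing toward +y
rows=[]
rho=np.hypot(.222,.044); a0=np.arctan2(.044,.222)
for i in range(1,21):
    th=1.80*i/20; k=np.radians(30*i/20)
    dy=rho*(np.cos(th+a0)-np.cos(a0)); dz=rho*(np.sin(th+a0)-np.sin(a0))
    # tool dir: (0,sin k,-cos k); tcp = bar + .019*dir
    ty=dy+.019*np.sin(k); tz=dz-.019*(np.cos(k)-1)
    rows.append([round(-30*i/20,1),round(-ty*1000),round(-tz*1000)])
print(rows)
print(R.from_euler('xyz',[180,0,0],degrees=True).apply(R.from_rotvec([np.radians(-30),0,0]).apply([0,0,1])))
E
```

```text
{'time': 5.95, 'tool_pos': [0.539, 0.137, 0.123], 'ee_rot': [-3.14, -0.004, 0.014], 'wrist_force': [-0.251, 1.775, 5.829], 'width': 0.011, 'finger_force': 30.001, 'joint_positions': [0.146, 0.127, 1.492, 0.001, 1.519, 1.703]}
grasp [0.53852912 0.13682248 0.14200426]
[[-1.5, 4, -20], [-3.0, 10, -39], [-4.5, 18, -58], [-6.0, 28, -75], [-7.5, 39, -92], [-9.0, 51, -108], [-10.5, 65, -123], [-12.0, 80, -136], [-13.5, 96, -148], [-15.0, 114, -158], [-16.5, 132, -167], [-18.0, 150, -173], [-19.5, 170, -179], [-21.0, 189, -182], [-22.5, 209, -184], [-24.0, 229, -183], [-25.5, 249, -181], [-27.0, 268, -178], [-28.5, 287, -172], [-30.0, 306, -165]]
[ 0.        -0.5       -0.8660254]
```

>>> {"fn": "arm_command", "kwargs": {
  "targets": [1.5, 0, 0, 0, 4, -20, 1, 3, 0, 0, 0, 10, -39, 1, 4.5, 0, 0, 0, 18, -58, 1, 6, 0, 0, 0, 28, -75, 1, 7.5, 0, 0, 0, 39, -92, 1, 9, 0, 0, 0, 51, -108, 1, 10.5, 0, 0, 0, 65, -123, 1, 12, 0, 0, 0, 80, -136, 1, 12, 0, 0, 0, 80, -136, 1]
}}

```text
time: 6.85
tool_pos: [0.5398, 0.0568, 0.2608]
ee_rot: [-2.927, -0.007, 0.014]
wrist_force: [0.9, 6.2, 5.0]
width: 0.0114
finger_force: 30.0
```

```bash
python3 - <<'E'
from h import *
rho=np.hypot(.222,.044); a0=np.arctan2(.044,.222); th0=.72; k0=np.radians(12); R0=R.from_rotvec([k0,0,0])
def pos(th,k): return np.array([0,-(rho*np.cos(th+a0)+.019*np.sin(k)),-(rho*np.sin(th+a0)-.019*np.cos(k))])
for i in range(1,15):
    th=.72+1.1*i/14; k=k0+np.radians(20*i/14)
    d=R0.inv().apply(pos(th,k)-pos(th0,k0))*1000
    print([round(20*i/14,1),0,0,0,round(d[1]),round(d[2]),1],end=', ')
E
```

```text
[1.4, 0, 0, 0, 12, -13, 1], [2.9, 0, 0, 0, 24, -25, 1], [4.3, 0, 0, 0, 38, -36, 1], [5.7, 0, 0, 0, 52, -46, 1], [7.1, 0, 0, 0, 67, -55, 1], [8.6, 0, 0, 0, 83, -62, 1], [10.0, 0, 0, 0, 99, -69, 1], [11.4, 0, 0, 0, 116, -74, 1], [12.9, 0, 0, 0, 132, -77, 1], [14.3, 0, 0, 0, 150, -79, 1], [15.7, 0, 0, 0, 167, -80, 1], [17.1, 0, 0, 0, 184, -80, 1], [18.6, 0, 0, 0, 201, -78, 1], [20.0, 0, 0, 0, 218, -74, 1],
```

>>> {"fn": "arm_command", "kwargs": {
  "targets": [1.4, 0, 0, 0, 12, -13, 1, 2.9, 0, 0, 0, 24, -25, 1, 4.3, 0, 0, 0, 38, -36, 1, 5.7, 0, 0, 0, 52, -46, 1, 7.1, 0, 0, 0, 67, -55, 1, 8.6, 0, 0, 0, 83, -62, 1, 10, 0, 0, 0, 99, -69, 1, 11.4, 0, 0, 0, 116, -74, 1, 12.9, 0, 0, 0, 132, -77, 1, 14.3, 0, 0, 0, 150, -79, 1, 15.7, 0, 0, 0, 167, -80, 1, 17.1, 0, 0, 0, 184, -80, 1, 18.6, 0, 0, 0, 201, -78, 1, 20, 0, 0, 0, 218, -74, 1, 20, 0, 0, 0, 218, -74, 1, 20, 0, 0, 0, 218, -74, 1]
}}

```text
time: 8.45
tool_pos: [0.5431, -0.1756, 0.2864]
ee_rot: [-2.589, -0.008, 0.01]
wrist_force: [3.1, -5.4, 9.5]
width: 0.0114
finger_force: 30.0
```

>>> {"fn": "arm_command", "kwargs": {
  "targets": [0, 0, 0, 0, 0, 0, 0.4, 0, 0, 0, 0, 0, 0, 0.4, 0, 0, 0, 0, 0, -45, 0.4, 0, 0, 0, 0, 0, -90, 0.4, 0, 0, 0, 0, 0, -100, 0.4, 0, 0, 0, 0, 0, -100, 0.4]
}}

```text
time: 9.05
tool_pos: [0.5425, -0.2266, 0.3693]
ee_rot: [-2.585, -0.002, 0.013]
wrist_force: [0.3, -0.3, 0.0]
width: 0.028
finger_force: 0.0
```

```bash
python3 - <<'E'
from h import *
o=st(); s=snap('top'); save(s,'top1'); snap('side')
rel(.45,.27,.40)
E
```

```text
{'time': 9.05, 'tool_pos': [0.542, -0.227, 0.369], 'ee_rot': [-2.585, -0.002, 0.013], 'wrist_force': [0.252, -0.307, 0.002], 'width': 0.028, 'finger_force': 0.0, 'joint_positions': [-0.731, 0.415, 0.753, 0.546, 2.293, 1.127]}
[-25.2, -25.1, -87.5] [-85.4, -438.1, 235.9]
```

View pics/top1.png

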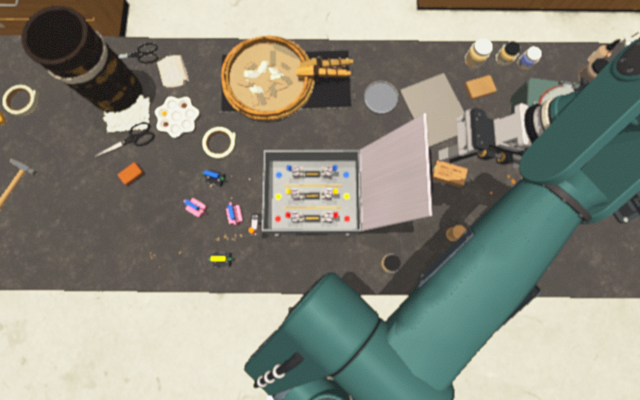

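The latch lies aside at (253,225) and the lid is open. The bays are blue (row 172), yellow (row 194) and red (row 217). Next, the arm goes above the yellow board.

>>> {"fn": "arm_command", "kwargs": {
  "targets": [0, 0, 0, 0, -26, -42, 0.4, -25, -25, -87, -85, -438, 236, 0.4, -25, -25, -87, -85, -438, 236, 0.4, -25, -25, -87, -85, -438, 236, 0.4, -25, -25, -87, -85, -438, 236, 0.4, -25, -25, -87, -85, -438, 236, 0.4, -25, -25, -87, -85, -438, 236, 0.4, -25, -25, -87, -85, -438, 236, 0.4, -25, -25, -87, -85, -438, 236, 0.4, -25, -25, -87, -85, -438, 236, 0.4, -25, -25, -87, -85, -438, 236, 0.4, -25, -25, -87, -85, -438, 236, 0.4, -25, -25, -87, -85, -438, 236, 0.4, -25, -25, -87, -85, -438, 236, 0.4, -25, -25, -87, -85, -438, 236, 0.4, -25, -25, -87, -85, -438, 236, 0.4]
}}

```text
time: 10.75
tool_pos: [0.4511, 0.2682, 0.4001]
ee_rot: [-3.139, -0.001, 1.573]
wrist_force: [-0.3, 0.2, 0.3]
width: 0.0282
finger_force: 0.0
```

```bash
python3 - <<'E'
from h import *
st(); s=snap('top'); b=snap('side')
def up(c,x0,x1,y0,y1,w): 
    c=cv2.cvtColor(c[y0:y1,x0:x1],cv2.COLOR_RGB2BGR); return cv2.resize(c,(w,int(w*(y1-y0)/(x1-x0))),interpolation=cv2.INTER_CUBIC)
cv2.imwrite('pics/case1.png',up(s['color'],250,370,145,240,750))
P=cloud(s); hsv=cv2.cvtColor(s['color'],cv2.COLOR_RGB2HSV)
print('profile along y in each bay (world y: z)')
for v in (173,194,217):
    print(v,[(round(float(P[v,u,0]),3),round(float(P[v,u,1]),3),round(float(P[v,u,2]),3)) for u in range(268,362,3)])
print('walls x col315', [(v,round(float(P[v,315,0]),3),round(float(P[v,315,2]),3)) for v in list(range(146,156))+list(range(224,238))])
print('walls y row205', [(u,round(float(P[205,u,1]),3),round(float(P[205,u,2]),3)) for u in list(range(258,270))])
tabs(s); tabs(b)
E
```

```text
{'time': 10.75, 'tool_pos': [0.451, 0.268, 0.4], 'ee_rot': [-3.139, -0.001, 1.573], 'wrist_force': [-0.304, 0.191, 0.289], 'width': 0.028, 'finger_force': 0.0, 'joint_positions': [0.427, 0.079, 0.994, 0.002, 2.071, 0.426]}
profile along y in each bay (world y: z)
173 [(0.603, 0.178, 0.026), (0.608, 0.172, 0.006), (0.609, 0.163, 0.004), (0.609, 0.154, 0.007), (0.608, 0.145, 0.008), (0.609, 0.136, 0.007), (0.609, 0.127, 0.005), (0.609, 0.118, 0.006), (0.61, 0.11, 0.004), (0.6, 0.098, 0.039), (0.598, 0.089, 0.047), (0.6, 0.081, 0.042), (0.61, 0.074, 0.006), (0.607, 0.065, 0.017), (0.607, 0.056, 0.017), (0.607, 0.047, 0.017), (0.607, 0.038, 0.017), (0.607, 0.029, 0.019), (0.6, 0.02, 0.044), (0.599, 0.012, 0.049), (0.602, 0.003, 0.039), (0.61, -0.006, 0.008), (0.611, -0.015, 0.006), (0.611, -0.024, 0.007), (0.612, -0.033, 0.004), (0.612, -0.042, 0.004), (0.612, -0.051, 0.005), (0.613, -0.06, 0.002), (0.612, -0.068, 0.004), (0.613, -0.077, 0.004), (0.588, -0.078, 0.092), (0.586, -0.086, 0.1)]
194 [(0.543, 0.177, 0.012), (0.545, 0.169, 0.006), (0.545, 0.161, 0.005), (0.544, 0.151, 0.009), (
[... 2192 characters left out ...]
, 8, 79] ztop 0.0608 mean [0.5885 0.335  0.0585] rect [588.6 335.6] [40.4 11.5] 74.8
blue [228, 206, 6, 13, 42] ztop 0.0612 mean [0.4812 0.2708 0.0591] rect [480.3 271. ] [36.3  8.6] 16.2
yellow [210, 256, 17, 6, 93] ztop 0.0607 mean [0.3514 0.299  0.0586] rect [351.1 298.7] [10.8 38.1] 1.0
blue [325, 138, 7, 9, 32] ztop 0.0602 mean [0.5023 0.3807 0.059 ] rect [502.8 381.9] [38.5 11.1] 55.9
blue [351, 145, 6, 11, 42] ztop 0.0603 mean [0.5921 0.3304 0.0588] rect [592.5 331.4] [39.  10.4] 75.0
blue [317, 156, 11, 3, 27] ztop 0.0609 mean [0.4841 0.2642 0.0619] rect [486.4 237.5] [29.8 76.3] 0.1
blue [359, 179, 6, 5, 26] ztop 0.0825 mean [0.6066 0.1103 0.0803] rect [606.9 111. ] [ 8.3 13.7] 72.7
```

View pics/case1.png

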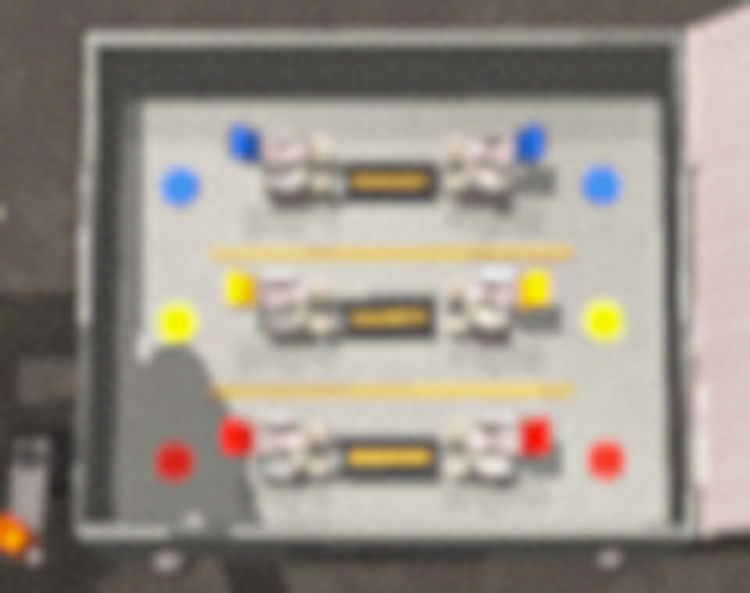

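>>> {"fn": "arm_command", "kwargs": {
  "targets": [0, 0, -1, 30, -99, 200, 0.15, 0, 0, -1, 30, -99, 200, 0.15, 0, 0, -1, 30, -99, 200, 0.15, 0, 0, -1, 30, -99, 200, 0.15, 0, 0, -1, 30, -99, 200, 0.15, 0, 0, -1, 30, -99, 250, 0.15, 0, 0, -1, 30, -99, 300, 0.15, 0, 0, -1, 30, -99, 340, 0.15, 0, 0, -1, 30, -99, 360, 0.15, 0, 0, -1, 30, -99, 369, 0.15, 0, 0, -1, 30, -99, 369, 0.15, 0, 0, -1, 30, -99, 369, 1, 0, 0, -1, 30, -99, 369, 1, 0, 0, -1, 30, -99, 369, 1, 0, 0, -1, 30, -99, 369, 1, 0, 0, -1, 30, -99, 369, 1]
}}

```text
time: 12.45
tool_pos: [0.3506, 0.2997, 0.032]
ee_rot: [-3.14, -0.002, 1.595]
wrist_force: [-0.6, 1.9, 4.1]
width: 0.0117
finger_force: 30.0
```

```bash
python3 - <<'E'
from h import *
for n in('top','side'):
    s=np.load(n+'.npz'); P=cloud(s); h=cv2.cvtColor(s['color'],cv2.COLOR_RGB2HSV); print(n)
    inb=(s['range_z']>0)&(P[...,0]>.43)&(P[...,0]<.65)&(P[...,1]>-.085)&(P[...,1]<.175)
    for nm,lo,hi in (('blue',100,125),('yellow',24,35),('red',0,4)):
        m=inb&(h[...,0]>=lo)&(h[...,0]<=hi)&(h[...,1]>120)&(h[...,2]>80)
        for t,k in (('lev',P[...,2]>.05),('dot',P[...,2]<.02)):
            for sd in (0,1):
                mm=m&k&((P[...,1]>.046)==bool(sd)); q=P[mm]
                if len(q)>5: print(nm,t,sd,len(q),q.mean(0).round(4),np.ptp(q,0).round(3),q[:,2].max().round(4))
    m=inb&(h[...,0]>=12)&(h[...,0]<=24)&(h[...,1]>100)&(h[...,2]>80)&(P[...,2]<.03)
    for lo,hi in((.455,.49),(.49,.525),(.525,.56),(.56,.59),(.59,.63)):
        q=P[m&(P[...,0]>lo)&(P[...,0]<hi)]
        if len(q)>5: print('gold',len(q),q.mean(0).round(4),np.ptp(q,0).round(3),((q.min(0)+q.max(0))/2).round(4))
E
```

```text
top
blue lev 0 15 [ 0.6056 -0.0141  0.0803] [0.011 0.008 0.01 ] 0.0844
blue lev 1 14 [0.6043 0.1133 0.0801] [0.01  0.008 0.009] 0.0836
blue dot 0 19 [ 0.6081 -0.0501  0.006 ] [0.013 0.012 0.005] 0.0079
blue dot 1 15 [0.6043 0.1496 0.0065] [0.009 0.009 0.006] 0.0091
yellow lev 0 18 [ 0.5402 -0.0176  0.079 ] [0.012 0.008 0.007] 0.0827
yellow lev 1 18 [0.5383 0.1141 0.079 ] [0.012 0.009 0.006] 0.082
yellow dot 0 25 [ 0.5427 -0.0503  0.0069] [0.03  0.038 0.009] 0.012
yellow dot 1 26 [0.5374 0.1484 0.0063] [0.015 0.012 0.01 ] 0.0113
red lev 0 23 [ 0.4736 -0.0178  0.0797] [0.014 0.011 0.008] 0.0826
red lev 1 27 [0.4719 0.113  0.0782] [0.014 0.014 0.012] 0.084
red dot 0 22 [ 0.4763 -0.0529  0.0058] [0.013 0.014 0.009] 0.011
red dot 1 32 [0.4722 0.1474 0.0066] [0.015 0.015 0.008] 0.0099
gold 39 [0.4735 0.0472 0.0168] [0.007 0.035 0.008] [0.4736 0.0472 0.0166]
gold 55 [0.5078 0.0453 0.0053] [0.003 0.158 0.009] [0.5079 0.0454 0.0059]
gold 41 [0.5402 0.048  0.0164] [0.014 0.087 0.018] [0.5412 0.0222 0.0125]
gold 39 [0.574  0.0231 0.006 ] [0.002 0.115 0.01 ] [0.5739 0.0246 0.0069]
gold 44 [0.6053 0.0499 0.0172] [0.012 0.035 0.011] [0.6051 0.0499 0.0175]
side
blue lev 1 28 [0.6052 0.1098 0.0784] [0.015 0.011 0.013] 0.0842
yellow lev 1 20 [0.5405 0.11   0.0779] [0.012 0.013 0.012] 0.0836
red lev 1 27 [0.4745 0.1088 0.0775] [0.015 0.013 0.012] 0.0835
```

```bash
python3 -c "
from h import *
rel(.540,.0485,.19)"
```

```text
[-0.1, -0.1, 0.6] [-255.4, 183.1, -158.7]
```

>>> {"fn": "arm_command", "kwargs": {
  "targets": [0, 0, 0, 0, 0, -50, 1, 0, 0, 0, 0, 0, -100, 1, 0, 0, 0, 0, 0, -150, 1, 0, 0, 0, 0, 0, -160, 1, 0, 0, 0, 0, 0, -160, 1]
}}

```text
time: 12.95
tool_pos: [0.3518, 0.3001, 0.194]
ee_rot: [3.139, -0.004, 1.595]
wrist_force: [0.4, -0.4, -2.4]
width: 0.0119
finger_force: 30.0
```

>>> {"fn": "arm_command", "kwargs": {
  "targets": [0, 0, 0.6, -255, 182, 0, 1, 0, 0, 0.6, -255, 182, 0, 1, 0, 0, 0.6, -255, 182, 0, 1, 0, 0, 0.6, -255, 182, 0, 1, 0, 0, 0.6, -255, 182, 0, 1, 0, 0, 0.6, -255, 182, 0, 1, 0, 0, 0.6, -255, 182, 0, 1, 0, 0, 0.6, -255, 182, 0, 1, 0, 0, 0.6, -255, 182, 0, 1, 0, 0, 0.6, -255, 182, 0, 1, 0, 0, 0.6, -255, 182, 30, 1, 0, 0, 0.6, -255, 182, 60, 1, 0, 0, 0.6, -255, 182, 80, 1, 0, 0, 0.6, -255, 182, 90, 1, 0, 0, 0.6, -255, 182, 90, 1]
}}

```text
time: 14.45
tool_pos: [0.537, 0.05, 0.0995]
ee_rot: [-3.136, -0.001, 1.586]
wrist_force: [-0.1, 0.4, -0.7]
width: 0.0118
finger_force: 30.0
```

```bash
python3 - <<'E'
from h import *
o=st(); s=snap('side'); t=snap('top')
def up(c,x0,x1,y0,y1,w): 
    c=cv2.cvtColor(c[y0:y1,x0:x1],cv2.COLOR_RGB2BGR); return cv2.resize(c,(w,int(w*(y1-y0)/(x1-x0))),interpolation=cv2.INTER_CUBIC)
A=up(s['color'],285,395,130,250,400);B=up(t['color'],250,370,145,240,400)
B=cv2.copyMakeBorder(B,0,len(A)-len(B),0,0,0); cv2.imwrite('pics/ins1.png',np.hstack([A,B]))
rel(.540,.0485,.077)
E
```

```text
{'time': 14.45, 'tool_pos': [0.537, 0.05, 0.1], 'ee_rot': [-3.136, -0.001, 1.586], 'wrist_force': [-0.087, 0.423, -0.673], 'width': 0.012, 'finger_force': 30.0, 'joint_positions': [-0.013, 0.113, 1.555, 0.001, 1.479, -0.028]}
[-0.0, -0.1, 0.0] [-1.1, 1.0, 25.1]
```

View pics/ins1.png

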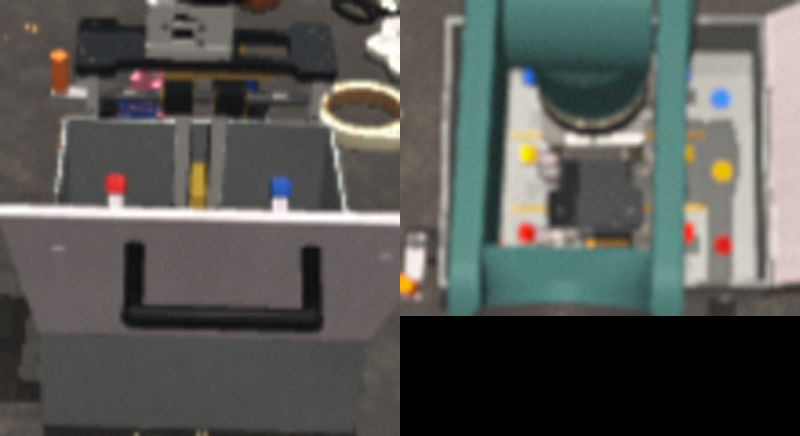

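The tab hangs over the yellow bay, in line between the red and blue levers in the side view (crop column 197). I'm lowering it.

>>> {"fn": "arm_command", "kwargs": {
  "targets": [0, 0, 0, -1, 1, 8, 1, 0, 0, 0, -1, 1, 16, 1, 0, 0, 0, -1, 1, 22, 1, 0, 0, 0, -1, 1, 27, 1, 0, 0, 0, -1, 1, 31, 1, 0, 0, 0, -1, 1, 35, 1, 0, 0, 0, -1, 1, 35, 1]
}}

```text
time: 15.25
tool_pos: [0.5394, 0.0479, 0.0653]
ee_rot: [-3.139, -0.001, 1.584]
wrist_force: [-0.3, -0.5, -0.7]
width: 0.012
finger_force: 30.0
```

>>> {"fn": "arm_command", "kwargs": {
  "targets": [0, 0, 0, 0, 0, 4, 1, 0, 0, 0, 0, 0, 8, 1, 0, 0, 0, 0, 0, 12, 1, 0, 0, 0, 0, 0, 15, 1, 0, 0, 0, 0, 0, 18, 1, 0, 0, 0, 0, 0, 18, 1]
}}

```text
time: 15.85
tool_pos: [0.5394, 0.0479, 0.048]
ee_rot: [-3.139, -0.001, 1.584]
wrist_force: [-1.3, -0.3, 1.7]
width: 0.0116
finger_force: 30.0
```

>>> {"fn": "arm_command", "kwargs": {
  "targets": [0, 0, 0, 0, 0, 0, 0.4, 0, 0, 0, 0, 0, 0, 0.4, 0, 0, 0, 0, 0, -40, 0.4, 0, 0, 0, 0, 0, -75, 0.4, 0, 0, 0, 0, 0, -75, 1, 0, 0, 0, 50, 0, -75, 1, 0, 0, 0, 100, 0, -75, 1, 0, 0, 0, 102, 0, -75, 1, 0, 0, 0, 102, 0, -40, 1, 0, 0, 0, 102, 0, -20, 1, 0, 0, 0, 102, 0, -20, 1]
}}

```text
time: 16.95
tool_pos: [0.5349, 0.149, 0.0633]
ee_rot: [-3.131, 0.001, 1.584]
wrist_force: [0.2, 0.7, -0.8]
width: 0.0007
finger_force: 0.0
```

```bash
python3 - <<'E'
from h import *
st(); s=snap('side'); t=snap('top')
for n,k in (('side',s),('top',t)):
    P=cloud(k); h=cv2.cvtColor(k['color'],cv2.COLOR_RGB2HSV)
    m=(h[...,0]>=22)&(h[...,0]<=35)&(h[...,1]>120)&(h[...,2]>80)&(P[...,2]>.05)&(abs(P[...,0]-.54)<.03)&(abs(P[...,1]-.045)<.1)
    q=P[m]; 
    for lo,hi in((-.05,.0),(.0,.09),(.09,.14)):
        w=q[(q[:,1]>lo)&(q[:,1]<hi)]
        if len(w): print(n,lo,len(w),w.mean(0).round(4),w.min(0).round(4),w.max(0).round(4))
E
```

```text
{'time': 16.95, 'tool_pos': [0.535, 0.149, 0.063], 'ee_rot': [-3.131, 0.001, 1.584], 'wrist_force': [0.191, 0.66, -0.8], 'width': 0.001, 'finger_force': 0.0, 'joint_positions': [0.169, 0.178, 1.556, 0.001, 1.419, 0.155]}
side 0.09 21 [0.5403 0.1091 0.0783] [0.5341 0.1061 0.071 ] [0.5462 0.1128 0.0831]
top -0.05 23 [ 0.5397 -0.0167  0.0785] [ 0.5339 -0.0218  0.0708] [ 0.546  -0.0108  0.085 ]
top 0.0 74 [0.5365 0.0483 0.0744] [0.5313 0.0279 0.0529] [0.5429 0.0699 0.0818]
top 0.09 5 [0.5406 0.1097 0.0763] [0.5355 0.1079 0.0734] [0.5447 0.1105 0.079 ]
```

>>> {"fn": "arm_command", "kwargs": {
  "targets": [0, 0, 0, -15, 2, 0, 1, 0, 0, 0, -22, 3, 0, 1, 0, 0, 0, -28, 3, 0, 1, 0, 0, 0, -34, 3, 0, 1, 0, 0, 0, -38, 3, 0, 1, 0, 0, 0, -42, 3, 0, 1, 0, 0, 0, -46, 3, 0, 1, 0, 0, 0, -46, 3, 0, 1]
}}

```text
time: 17.85
tool_pos: [0.5428, 0.1042, 0.0692]
ee_rot: [3.141, -0.003, 1.584]
wrist_force: [1.4, 4.7, 3.9]
width: 0.0003
finger_force: 2.3
```

>>> {"fn": "arm_command", "kwargs": {
  "targets": [0, 0, 0, -2, -2, 0, 1, 0, 0, 0, -4, -2, 0, 1, 0, 0, 0, -5, -2, 0, 1, 0, 0, 0, -5, -2, 0, 1]
}}

```text
time: 18.25
tool_pos: [0.5418, 0.1, 0.0687]
ee_rot: [3.139, -0.004, 1.584]
wrist_force: [3.5, 6.5, 2.6]
width: 0.0003
finger_force: 3.1
```

>>> {"fn": "arm_command", "kwargs": {
  "targets": [0, 0, 0, -1, 0, 0, 1, 0, 0, 0, -2, 0, 0, 1, 0, 0, 0, -3, 0, 0, 1, 0, 0, 0, -3, 0, 0, 1]
}}

```text
time: 18.65
tool_pos: [0.5417, 0.0981, 0.0684]
ee_rot: [3.139, -0.006, 1.585]
wrist_force: [4.4, 7.8, 0.3]
width: 0.0004
finger_force: 4.1
```

>>> {"fn": "arm_command", "kwargs": {
  "targets": [0, 0, 0, -1, 0, 0, 1, 0, 0, 0, -2, 0, 0, 1, 0, 0, 0, -3, 0, 0, 1, 0, 0, 0, -3, 0, 0, 1]
}}

```text
time: 19.05
tool_pos: [0.5417, 0.0978, 0.0685]
ee_rot: [3.139, -0.011, 1.585]
wrist_force: [4.7, 14.6, 0.8]
width: 0.0002
finger_force: 6.8
```

>>> {"fn": "arm_command", "kwargs": {
  "targets": [0, 0, 0, 15, 0, 0, 1, 0, 0, 0, 20, 0, -30, 1, 0, 0, 0, 20, 0, -60, 1, 0, 0, 0, -30, 0, -60, 1, 0, 0, 0, -80, 0, -60, 1, 0, 0, 0, -130, 0, -60, 1, 0, 0, 0, -150, 0, -60, 1, 0, 0, 0, -150, 0, -60, 1, 0, 0, 0, -150, 0, -30, 1, 0, 0, 0, -150, 0, 0, 1, 0, 0, 0, -150, 0, 0, 1]
}}

```text
time: 20.15
tool_pos: [0.5375, -0.0558, 0.0623]
ee_rot: [-3.128, -0.003, 1.585]
wrist_force: [-0.8, -0.1, -1.0]
width: 0.0002
finger_force: 0.0
```

```bash
cat >> h.py <<'E'
def levs(lo=22,hi=35,x=.54):
  for n in ('side','top'):
    k=snap(n); P=cloud(k); h=cv2.cvtColor(k['color'],cv2.COLOR_RGB2HSV)
    m=(h[...,0]>=lo)&(h[...,0]<=hi)&(h[...,1]>120)&(h[...,2]>80)&(P[...,2]>.05)&(abs(P[...,0]-x)<.03)&(abs(P[...,1]-.045)<.1)
    c,l=cv2.connectedComponents(m.astype(np.uint8))
    for i in range(1,c):
        w=P[l==i]
        if len(w)>3: print(n,len(w),w.mean(0).round(4),w.min(0).round(4),w.max(0).round(4))
E
python3 -c "
from h import *
st(); levs()"
```

```text
{'time': 20.15, 'tool_pos': [0.538, -0.056, 0.062], 'ee_rot': [-3.128, -0.003, 1.585], 'wrist_force': [-0.803, -0.053, -0.961], 'width': 0.0, 'finger_force': 0.0, 'joint_positions': [-0.208, 0.149, 1.591, -0.0, 1.415, -0.222]}
top 18 [0.5379 0.0823 0.0821] [0.5312 0.0783 0.0564] [0.5448 0.0883 0.0865]
top 22 [ 0.54   -0.0165  0.0783] [ 0.534  -0.0218  0.0733] [ 0.5462 -0.0108  0.0843]
top 80 [0.5376 0.0473 0.0673] [0.5314 0.0277 0.0542] [0.5445 0.0666 0.0712]
```

>>> {"fn": "arm_command", "kwargs": {
  "targets": [0, 0, 0, 15, 2, 0, 1, 0, 0, 0, 22, 2, 0, 1, 0, 0, 0, 28, 2, 0, 1, 0, 0, 0, 34, 2, 0, 1, 0, 0, 0, 38, 2, 0, 1, 0, 0, 0, 42, 2, 0, 1, 0, 0, 0, 46, 2, 0, 1, 0, 0, 0, 49, 2, 0, 1, 0, 0, 0, 51, 2, 0, 1, 0, 0, 0, 51, 2, 0, 1]
}}

```text
time: 21.25
tool_pos: [0.5437, -0.0056, 0.0679]
ee_rot: [-3.141, -0.002, 1.584]
wrist_force: [3.2, -3.2, 3.6]
width: 0.0003
finger_force: 1.8
```

>>> {"fn": "arm_command", "kwargs": {
  "targets": [0, 0, 0, 2, -1, 0, 1, 0, 0, 0, 3, -1, 0, 1, 0, 0, 0, 4, -1, 0, 1, 0, 0, 0, 5, -1, 0, 1, 0, 0, 0, 5, -1, 0, 1]
}}

```text
time: 21.75
tool_pos: [0.5434, -0.0043, 0.068]
ee_rot: [3.141, 0.005, 1.583]
wrist_force: [3.9, -10.5, 2.0]
width: 0.0004
finger_force: 5.1
```

>>> {"fn": "arm_command", "kwargs": {
  "targets": [0, 0, 0, 1, 0, 0, 1, 0, 0, 0, 2, 0, 0, 1, 0, 0, 0, 3, 0, 0, 1, 0, 0, 0, 3, 0, 0, 1]
}}

```text
time: 22.15
tool_pos: [0.5434, -0.004, 0.068]
ee_rot: [3.141, 0.01, 1.582]
wrist_force: [3.5, -15.6, 2.3]
width: 0.0002
finger_force: 7.8
```

>>> {"fn": "arm_command", "kwargs": {
  "targets": [0, 0, 0, -15, 0, 0, 1, 0, 0, 0, -20, 0, -40, 1, 0, 0, 0, -20, 0, -90, 1, 0, 0, 0, -20, 0, -140, 1, 0, 0, 0, 30, 0, -160, 1, 0, 0, 0, 80, 0, -160, 0.15, 0, 0, 0, 130, 0, -160, 0.15, 0, 0, 0, 180, 0, -160, 0.15, 0, 0, 0, 230, 0, -160, 0.15, 0, 0, 0, 240, 0, -160, 0.15, 0, 0, 0, 240, 0, -160, 0.15]
}}

```text
time: 23.25
tool_pos: [0.5376, 0.2439, 0.2262]
ee_rot: [-3.135, -0.001, 1.589]
wrist_force: [-0.6, 0.7, -1.7]
width: 0.0395
finger_force: 0.0
```

```bash
python3 -c "
from h import *
st(); levs()
for n in('top','side'): print(n); tabs(np.load(n+'.npz'))
rel(.590,.334,.10,w=76)"
```

```text
{'time': 23.25, 'tool_pos': [0.538, 0.244, 0.226], 'ee_rot': [-3.135, -0.001, 1.589], 'wrist_force': [-0.57, 0.74, -1.685], 'width': 0.04, 'finger_force': 0.0, 'joint_positions': [0.328, 0.18, 1.227, 0.003, 1.741, 0.311]}
side 11 [0.5406 0.0774 0.0837] [0.5341 0.0739 0.0811] [0.5484 0.0804 0.0868]
top 17 [0.5379 0.082  0.0817] [0.5312 0.0786 0.0523] [0.5461 0.0851 0.088 ]
top 21 [0.5394 0.0151 0.0826] [0.5325 0.0111 0.0786] [0.5465 0.0195 0.0863]
top 81 [0.5375 0.047  0.0673] [0.5318 0.0277 0.0546] [0.5448 0.0666 0.0748]
top
blue [185, 200, 11, 8, 32] ztop 0.062 mean [0.5025 0.3874 0.0595] rect [500.5 386.5] [32.4  9.7] 55.2
yellow [305, 190, 15, 6, 82] ztop 0.0713 mean [0.5383 0.047  0.0688] rect [538.3  47.1] [12.4 38.8] 0.4
side
blue [325, 138, 7, 9, 32] ztop 0.0606 mean [0.5019 0.3801 0.0589] rect [503.7 381.7] [36.3 12.1] 60.8
blue [351, 145, 6, 11, 41] ztop 0.061 mean [0.5917 0.3303 0.0594] rect [592.  331.5] [37.7 11.2] 76.7
blue [317, 156, 11, 3, 27] ztop 0.0613 mean [0.4841 0.2647 0.0616] rect [474.5 241.4] [83.5 27.1] 68.3
blue [359, 179, 6, 5, 26] ztop 0.082 mean [0.606  0.1097 0.0793] rect [606.9 109.4] [13.6 14.6] 27.6
[-0.3, 0.0, 14.8] [92.3, 53.1, 126.9]
```

>>> {"fn": "arm_command", "kwargs": {
  "targets": [0, 0, 15, 92, 53, 50, 0.15, 0, 0, 15, 92, 53, 100, 0.15, 0, 0, 15, 92, 53, 126, 0.15, 0, 0, 15, 92, 53, 126, 0.15, 0, 0, 15, 92, 53, 160, 0.15, 0, 0, 15, 92, 53, 185, 0.15, 0, 0, 15, 92, 53, 196, 0.15, 0, 0, 15, 92, 53, 196, 0.15, 0, 0, 15, 92, 53, 196, 1, 0, 0, 15, 92, 53, 196, 1, 0, 0, 15, 92, 53, 196, 1, 0, 0, 15, 92, 53, 196, 1, 0, 0, 15, 92, 53, 196, 1]
}}

```text
time: 24.65
tool_pos: [0.5913, 0.335, 0.0336]
ee_rot: [-3.141, -0.002, 1.323]
wrist_force: [0.1, 0.4, 3.6]
width: 0.0117
finger_force: 30.0
```

>>> {"fn": "arm_command", "kwargs": {
  "targets": [0, 0, 0, 0, 0, -50, 1, 0, 0, 0, 0, 0, -100, 1, 0, 0, 0, 0, 0, -150, 1, 0, 0, 0, 0, 0, -160, 1, 0, 0, 0, 0, 0, -160, 1]
}}

```text
time: 25.15
tool_pos: [0.5921, 0.3351, 0.1953]
ee_rot: [3.139, -0.004, 1.323]
wrist_force: [0.1, 0.3, -0.3]
width: 0.012
finger_force: 30.0
```

```bash
python3 -c "
from h import *
st(); rel(.6055,.049,.19)"
```

```text
{'time': 25.15, 'tool_pos': [0.592, 0.335, 0.195], 'ee_rot': [3.139, -0.004, 1.323], 'wrist_force': [0.106, 0.285, -0.341], 'width': 0.012, 'finger_force': 29.985, 'joint_positions': [0.431, 0.381, 1.037, 0.002, 1.719, 0.679]}
[0.2, -0.2, -15.0] [-274.1, 83.3, 4.3]
```

>>> {"fn": "arm_command", "kwargs": {
  "targets": [0, 0, -15, -274, 83, 0, 1, 0, 0, -15, -274, 83, 0, 1, 0, 0, -15, -274, 83, 0, 1, 0, 0, -15, -274, 83, 0, 1, 0, 0, -15, -274, 83, 0, 1, 0, 0, -15, -274, 83, 0, 1, 0, 0, -15, -274, 83, 0, 1, 0, 0, -15, -274, 83, 0, 1, 0, 0, -15, -274, 83, 30, 1, 0, 0, -15, -274, 83, 60, 1, 0, 0, -15, -274, 83, 80, 1, 0, 0, -15, -274, 83, 90, 1, 0, 0, -15, -274, 83, 90, 1, 0, 0, -15, -274, 83, 90, 1, 0, 0, -15, -274, 83, 90, 1]
}}

```text
time: 26.65
tool_pos: [0.6049, 0.049, 0.1034]
ee_rot: [3.141, -0.001, 1.585]
wrist_force: [0.3, -0.2, -0.2]
width: 0.0118
finger_force: 30.0
```

```bash
python3 - <<'E'
from h import *
st(); rel(.6055,.049,.08)
k=snap('side'); P=cloud(k); h=cv2.cvtColor(k['color'],cv2.COLOR_RGB2HSV)
m=((h[...,0]>=100)&(h[...,0]<=125)&(h[...,1]>120)&(h[...,2]>60)&(P[...,1]<.14)&(P[...,0]>.5)&(k['range_z']>0)).astype(np.uint8)
c,l=cv2.connectedComponents(m)
for i in range(1,c):
    w=P[l==i]
    if len(w)>3: print(len(w),w.mean(0).round(4),w.min(0).round(4),w.max(0).round(4))
E
```

```text
{'time': 26.65, 'tool_pos': [0.605, 0.049, 0.103], 'ee_rot': [3.141, -0.001, 1.585], 'wrist_force': [0.264, -0.222, -0.236], 'width': 0.012, 'finger_force': 29.985, 'joint_positions': [-0.013, 0.252, 1.385, 0.001, 1.504, -0.027]}
[0.0, -0.1, -0.0] [-0.0, 0.6, 23.4]
47 [0.6058 0.0415 0.1279] [0.5997 0.0249 0.1178] [0.6109 0.068  0.1319]
```

>>> {"fn": "arm_command", "kwargs": {
  "targets": [0, 0, 0, 0, 0.5, 10, 1, 0, 0, 0, 0, 0.5, 18, 1, 0, 0, 0, 0, 0.5, 24, 1, 0, 0, 0, 0, 0.5, 28, 1, 0, 0, 0, 0, 0.5, 32, 1, 0, 0, 0, 0, 0.5, 37, 1, 0, 0, 0, 0, 0.5, 37, 1]
}}

```text
time: 27.4
tool_pos: [0.6052, 0.0485, 0.0642]
ee_rot: [-3.141, -0.001, 1.584]
wrist_force: [3.5, 0.4, -3.6]
width: 0.012
finger_force: 30.0
```

>>> {"fn": "arm_command", "kwargs": {
  "targets": [0, 0, 0, 0, 0, 4, 1, 0, 0, 0, 0, 0, 8, 1, 0, 0, 0, 0, 0, 12, 1, 0, 0, 0, 0, 0, 15, 1, 0, 0, 0, 0, 0, 15, 1]
}}

```text
time: 27.9
tool_pos: [0.6052, 0.0486, 0.05]
ee_rot: [3.141, -0.001, 1.584]
wrist_force: [4.6, 0.0, 0.6]
width: 0.012
finger_force: 30.0
```

Now I release, go to lever a of the blue bay and push it inwards, as I did for yellow.

>>> {"fn": "arm_command", "kwargs": {
  "targets": [0, 0, 0, 0, 0, 0, 0.4, 0, 0, 0, 0, 0, 0, 0.4, 0, 0, 0, 0, 0, -40, 0.4, 0, 0, 0, 0, 0, -75, 0.4, 0, 0, 0, 0, 0, -75, 1, 0, 0, 0, 50, 0, -75, 1, 0, 0, 0, 100, 0, -75, 1, 0, 0, 0, 102, 0, -75, 1, 0, 0, 0, 102, 0, -40, 1, 0, 0, 0, 102, 0, -19, 1, 0, 0, 0, 102, 0, -19, 1, 0, 0, 0, 102, 0, -19, 1]
}}

```text
time: 29.1
tool_pos: [0.6018, 0.1499, 0.0676]
ee_rot: [-3.136, -0.0, 1.584]
wrist_force: [0.4, -0.9, -0.2]
width: 0.0008
finger_force: 0.0
```

```bash
python3 -c "
from h import *
st(); levs(100,125,.606)"
```

```text
{'time': 29.1, 'tool_pos': [0.602, 0.15, 0.068], 'ee_rot': [-3.136, -0.0, 1.584], 'wrist_force': [0.402, -0.912, -0.161], 'width': 0.001, 'finger_force': 0.0, 'joint_positions': [0.152, 0.308, 1.388, 0.001, 1.451, 0.139]}
side 27 [0.6055 0.1093 0.0785] [0.5982 0.1022 0.072 ] [0.613  0.1164 0.0839]
top 64 [0.6027 0.0487 0.0759] [0.5976 0.0289 0.0561] [0.6088 0.0678 0.0815]
top 15 [ 0.6054 -0.0141  0.0808] [ 0.5984 -0.0184  0.0761] [ 0.6112 -0.0101  0.087 ]
```

>>> {"fn": "arm_command", "kwargs": {
  "targets": [0, 0, 0, -15, 1, 0, 1, 0, 0, 0, -22, 1, 0, 1, 0, 0, 0, -28, 1, 0, 1, 0, 0, 0, -34, 1, 0, 1, 0, 0, 0, -38, 1, 0, 1, 0, 0, 0, -42, 1, 0, 1, 0, 0, 0, -46, 1, 0, 1, 0, 0, 0, -49, 1, 0, 1, 0, 0, 0, -51, 1, 0, 1, 0, 0, 0, -53, 1, 0, 1, 0, 0, 0, -54, 1, 0, 1, 0, 0, 0, -54, 1, 0, 1]
}}

```text
time: 30.4
tool_pos: [0.6054, 0.0989, 0.0694]
ee_rot: [3.142, -0.006, 1.585]
wrist_force: [1.5, 8.2, 2.8]
width: 0.0004
finger_force: 3.8
```

>>> {"fn": "arm_command", "kwargs": {
  "targets": [0, 0, 0, -1, 0, 0, 1, 0, 0, 0, -2, 0, 0, 1, 0, 0, 0, -3, 0, 0, 1, 0, 0, 0, -3, 0, 0, 1]
}}

```text
time: 30.8
tool_pos: [0.6054, 0.0987, 0.0695]
ee_rot: [3.141, -0.011, 1.586]
wrist_force: [1.4, 13.0, 3.4]
width: 0.0005
finger_force: 6.3
```

Stop reached. On to lever b.

>>> {"fn": "arm_command", "kwargs": {
  "targets": [0, 0, 0, 15, 0, 0, 1, 0, 0, 0, 20, 0, -30, 1, 0, 0, 0, 20, 0, -60, 1, 0, 0, 0, -30, 0, -60, 1, 0, 0, 0, -80, 0, -60, 1, 0, 0, 0, -130, 0, -60, 1, 0, 0, 0, -150, 0, -60, 1, 0, 0, 0, -150, 0, -60, 1, 0, 0, 0, -150, 0, -30, 1, 0, 0, 0, -150, 0, 0, 1, 0, 0, 0, -150, 0, 0, 1, 0, 0, 0, -150, 0, 0, 1]
}}

```text
time: 32.0
tool_pos: [0.6059, -0.0555, 0.0679]
ee_rot: [-3.137, -0.001, 1.585]
wrist_force: [0.3, -0.2, 1.2]
width: 0.0005
finger_force: 0.0
```

>>> {"fn": "arm_command", "kwargs": {
  "targets": [0, 0, 0, 15, 2, 0, 1, 0, 0, 0, 22, 2, 0, 1, 0, 0, 0, 28, 2, 0, 1, 0, 0, 0, 34, 2, 0, 1, 0, 0, 0, 38, 2, 0, 1, 0, 0, 0, 42, 2, 0, 1, 0, 0, 0, 46, 2, 0, 1, 0, 0, 0, 49, 2, 0, 1, 0, 0, 0, 52, 2, 0, 1, 0, 0, 0, 54, 2, 0, 1, 0, 0, 0, 54, 2, 0, 1]
}}

```text
time: 33.1
tool_pos: [0.6084, -0.0033, 0.0686]
ee_rot: [-3.14, 0.001, 1.584]
wrist_force: [2.8, -5.1, 2.9]
width: 0.0003
finger_force: 3.0
```

>>> {"fn": "arm_command", "kwargs": {
  "targets": [0, 0, 0, 2, 0, 0, 1, 0, 0, 0, 3, 0, 0, 1, 0, 0, 0, 4, 0, 0, 1, 0, 0, 0, 5, 0, 0, 1, 0, 0, 0, 5, 0, 0, 1]
}}

```text
time: 33.6
tool_pos: [0.6084, -0.0029, 0.0688]
ee_rot: [-3.14, 0.009, 1.582]
wrist_force: [1.7, -15.3, 1.8]
width: 0.0004
finger_force: 7.1
```

>>> {"fn": "arm_command", "kwargs": {
  "targets": [0, 0, 0, -15, 0, 0, 1, 0, 0, 0, -20, 0, -40, 1, 0, 0, 0, -20, 0, -90, 1, 0, 0, 0, -20, 0, -140, 1, 0, 0, 0, -20, 0, -190, 1, 0, 0, 0, -20, 0, -240, 1, 0, 0, 0, -20, 0, -290, 1, 0, 0, 0, -20, 0, -330, 1, 0, 0, 0, -70, -20, -330, 1, 0, 0, 0, -120, -40, -330, 1, 0, 0, 0, -170, -69, -330, 1, 0, 0, 0, -220, -69, -330, 1, 0, 0, 0, -270, -69, -330, 1, 0, 0, 0, -310, -69, -330, 1, 0, 0, 0, -310, -69, -330, 1, 0, 0, 0, -310, -69, -330, 1]
}}

```text
time: 35.2
tool_pos: [0.5437, -0.309, 0.3957]
ee_rot: [-3.136, -0.006, 1.583]
wrist_force: [-0.5, -0.2, 0.4]
width: 0.0004
finger_force: 0.0
```

```bash
python3 - <<'E'
from h import *
st(); levs(100,125,.606); print('y'); levs()
t=np.load('top.npz'); s=np.load('side.npz')
def up(c,x0,x1,y0,y1,w): 
    c=cv2.cvtColor(c[y0:y1,x0:x1],cv2.COLOR_RGB2BGR); return cv2.resize(c,(w,int(w*(y1-y0)/(x1-x0))),interpolation=cv2.INTER_CUBIC)
A=up(s['color'],245,445,100,250,400);B=up(t['color'],245,445,100,250,400)
cv2.imwrite('pics/seat.png',np.hstack([A,B]))
for k in (t,s):
    P=cloud(k); h=cv2.cvtColor(k['color'],cv2.COLOR_RGB2HSV)
    m=(h[...,2]<60)&(k['range_z']>0)&(P[...,2]>.2)&(P[...,2]<.3)&(P[...,0]>.48)&(P[...,0]<.6)&(P[...,1]<-.2)&(P[...,1]>-.285)
    q=P[m]; print('bar',len(q),q.mean(0) if len(q) else '')
E
```

```text
{'time': 35.2, 'tool_pos': [0.544, -0.309, 0.396], 'ee_rot': [-3.136, -0.006, 1.583], 'wrist_force': [-0.529, -0.159, 0.372], 'width': 0.0, 'finger_force': 0.0, 'joint_positions': [-0.608, 0.328, 0.707, 0.002, 2.115, -0.62]}
side 16 [0.6062 0.0795 0.0835] [0.5994 0.0746 0.0813] [0.6135 0.0841 0.0865]
top 14 [0.6037 0.084  0.0836] [0.5971 0.0811 0.0799] [0.6104 0.0868 0.0857]
top 15 [0.6052 0.0151 0.0833] [0.5981 0.012  0.0793] [0.6118 0.0177 0.0865]
top 64 [0.6026 0.047  0.0671] [0.5974 0.0288 0.0565] [0.6099 0.0654 0.0728]
y
side 11 [0.5406 0.0778 0.0834] [0.5342 0.0731 0.0813] [0.5484 0.0822 0.0869]
top 17 [0.5378 0.082  0.0819] [0.5313 0.0785 0.0529] [0.5455 0.0853 0.0876]
top 21 [0.5394 0.0151 0.0823] [0.532  0.0111 0.0768] [0.5464 0.0195 0.0875]
top 80 [0.5377 0.0468 0.0669] [0.5312 0.0277 0.0552] [0.5453 0.0665 0.0729]
bar 0 
bar 529 [ 0.54406086 -0.24778079  0.25810369]
```

View pics/seat.png

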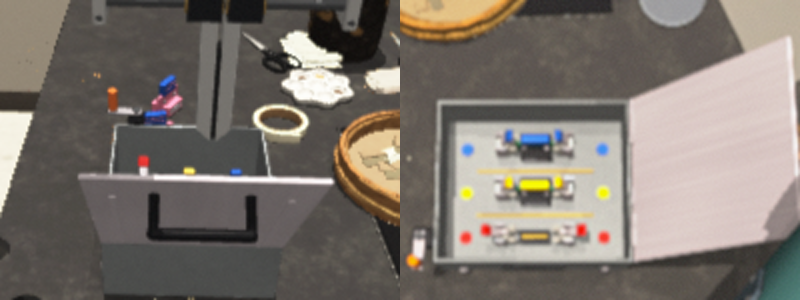

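Both boards are seated (tabs at crop (535,147) and (535,190)), with both pairs of levers home symmetrically. Now I push the lid over from behind the bar.

>>> {"fn": "arm_command", "kwargs": {
  "targets": [0, 0, 0, 0, 0, 50, 1, 0, 0, 0, 0, 0, 100, 1, 0, 0, 0, 0, 0, 150, 1, 0, 0, 0, 0, 0, 165, 1, 0, 0, 0, 0, 0, 165, 1, 0, 0, 0, 20, -2, 165, 1, 0, 0, 0, 35, -2, 165, 1, 0, 0, 0, 42, -2, 165, 1, 0, 0, 0, 53, -2, 156, 1, 0, 0, 0, 64, -2, 146, 1, 0, 0, 0, 76, -2, 136, 1, 0, 0, 0, 89, -2, 128, 1, 0, 0, 0, 102, -2, 120, 1, 0, 0, 0, 115, -2, 113, 1]
}}

```text
time: 36.8
tool_pos: [0.5408, -0.194, 0.2889]
ee_rot: [3.139, 0.002, 1.583]
wrist_force: [0.5, -3.4, 2.0]
width: 0.0006
finger_force: 1.4
```

Contact at 3.4 N, as expected. I keep pushing past upright.

>>> {"fn": "arm_command", "kwargs": {
  "targets": [0, 0, 0, 11, 0, -4, 1, 0, 0, 0, 22, 0, -8, 1, 0, 0, 0, 33, 0, -12, 1, 0, 0, 0, 43, 0, -15, 1, 0, 0, 0, 54, 0, -17, 1, 0, 0, 0, 65, 0, -19, 1, 0, 0, 0, 76, 0, -20, 1, 0, 0, 0, 87, 0, -21, 1, 0, 0, 0, 98, 0, -21, 1, 0, 0, 0, 109, 0, -21, 1, 0, 0, 0, 120, 0, -21, 1, 0, 0, 0, 120, 0, -21, 1, 0, 0, 0, 120, 0, -21, 1]
}}

```text
time: 38.1
tool_pos: [0.5384, -0.0733, 0.3068]
ee_rot: [-3.139, -0.001, 1.585]
wrist_force: [1.0, -0.5, -1.1]
width: 0.0002
finger_force: 0.0
```

>>> {"fn": "arm_command", "kwargs": {
  "targets": [0, 0, 0, 0, 0, -50, 1, 0, 0, 0, 0, 0, -60, 1, 0, 0, 0, 0, 0, -60, 1, 0, 0, 0, 0, 0, -60, 1, 0, 0, 0, 0, 0, -60, 1, 0, 0, 0, 0, 0, -60, 1, 0, 0, 0, 0, 0, -60, 1, 0, 0, 0, 0, 0, -60, 1, 0, 0, 0, 0, 0, -60, 1, 0, 0, 0, 0, 0, -60, 1, 0, 0, 0, 0, 0, -60, 1, 0, 0, 0, 0, 0, -60, 1, 0, 0, 0, 0, 0, -60, 1, 0, 0, 0, 0, 0, -60, 1, 0, 0, 0, 0, 0, -60, 1, 0, 0, 0, 0, 0, -60, 1, 0, 0, 0, 0, 0, -60, 1, 0, 0, 0, 0, 0, -60, 1, 0, 0, 0, 0, 0, -60, 1, 0, 0, 0, 0, 0, -60, 1]
}}

```text
time: 40.1
tool_pos: [0.5385, -0.0736, 0.3667]
ee_rot: [-3.139, -0.001, 1.584]
wrist_force: [0.2, 0.3, -0.5]
width: 0.0004
finger_force: 0.0
```

```bash
cat >> h.py <<'E'
def lidz():
    for n in('side','top'):
        s=snap(n); P=cloud(s); m=(s['range_z']>0)&(abs(P[...,0]-.54)<.1)&(P[...,2]>.08)&(P[...,2]<.125)
        for y in(.16,.12,.05,0,-.06):
            q=P[m&(abs(P[...,1]-y)<.008)]; print(n,y,len(q),np.median(q[:,2]).round(4) if len(q) else '')
        h=cv2.cvtColor(s['color'],cv2.COLOR_RGB2HSV)
        k=(h[...,0]>=5)&(h[...,0]<=18)&(h[...,1]>150)&(P[...,2]>.105)&(P[...,2]<.17)&(P[...,0]>.38)&(P[...,0]<.5)&(abs(P[...,1]-.17)<.06)
        if k.any(): print('knob',k.sum(),P[k].mean(0).round(4),P[k].max(0).round(4))
E
python3 -c "
from h import *
st(); lidz(); rel(.421,.195,.24,w=0)"
```

```text
{'time': 40.1, 'tool_pos': [0.539, -0.074, 0.367], 'ee_rot': [-3.139, -0.001, 1.584], 'wrist_force': [0.178, 0.271, -0.483], 'width': 0.0, 'finger_force': 0.0, 'joint_positions': [-0.241, 0.101, 1.037, 0.001, 2.006, -0.254]}
side 0.16 177 0.1027
side 0.12 214 0.1027
side 0.05 252 0.1028
side 0 292 0.1027
side -0.06 331 0.1029
knob 47 [0.4232 0.192  0.1314] [0.4296 0.2046 0.1454]
top 0.16 427 0.1019
top 0.12 432 0.1018
top 0.05 433 0.1018
top 0 10 0.1016
top -0.06 157 0.1016
knob 16 [0.4191 0.1962 0.1399] [0.4259 0.2022 0.1447]
[-0.1, 0.0, 90.8] [270.0, -113.7, 127.3]
```

>>> {"fn": "arm_command", "kwargs": {
  "targets": [0, 0, 91, 270, -114, 127, 0.5, 0, 0, 91, 270, -114, 127, 0.5, 0, 0, 91, 270, -114, 127, 0.5, 0, 0, 91, 270, -114, 127, 0.5, 0, 0, 91, 270, -114, 127, 0.5, 0, 0, 91, 270, -114, 127, 0.5, 0, 0, 91, 270, -114, 127, 0.5, 0, 0, 91, 270, -114, 127, 0.5, 0, 0, 91, 270, -114, 127, 0.5, 0, 0, 91, 270, -114, 127, 0.5, 0, 0, 91, 270, -114, 127, 0.5, 0, 0, 91, 270, -114, 127, 0.5, 0, 0, 91, 270, -114, 127, 0.5]
}}

```text
time: 41.5
tool_pos: [0.4207, 0.195, 0.2404]
ee_rot: [-3.14, 0.002, -0.001]
wrist_force: [-0.4, -0.2, -1.0]
width: 0.0233
finger_force: 0.0
```

```bash
python3 -c "
from h import *
st(); rel(.4207,.1957,.126,w=-1)
print([[-a,round(36*np.sin(np.radians(a))),round(-36*(1-np.cos(np.radians(a))))] for a in (8,16,24,32,40,48,56,64,72,80,88,91)])"
```

```text
{'time': 41.5, 'tool_pos': [0.421, 0.195, 0.24], 'ee_rot': [-3.14, 0.002, -0.001], 'wrist_force': [-0.357, -0.181, -0.965], 'width': 0.023, 'finger_force': 0.0, 'joint_positions': [0.31, -0.11, 1.497, 0.002, 1.756, 1.883]}
[-0.1, 0.1, 0.9] [0.2, -0.6, 114.4]
[[-8, 5, 0], [-16, 10, -1], [-24, 15, -3], [-32, 19, -5], [-40, 23, -8], [-48, 27, -12], [-56, 30, -16], [-64, 32, -20], [-72, 34, -25], [-80, 35, -30], [-88, 36, -35], [-91, 36, -37]]
```

>>> {"fn": "arm_command", "kwargs": {
  "targets": [0, 0, 1, 0, -1, 50, 0.5, 0, 0, 1, 0, -1, 95, 0.5, 0, 0, 1, 0, -1, 113, 0.5, 0, 0, 1, 0, -1, 113, 0.5, 0, 0, 1, 0, -1, 113, 1, 0, 0, 1, 0, -1, 113, 1, 0, 0, 1, 0, -1, 113, 1, 0, 0, 1, 0, -1, 113, 1]
}}

```text
time: 42.3
tool_pos: [0.4215, 0.1963, 0.1291]
ee_rot: [-3.14, -0.001, -0.021]
wrist_force: [0.0, -0.1, 1.2]
width: 0.0132
finger_force: 30.0
```

>>> {"fn": "arm_command", "kwargs": {
  "targets": [0, 0, -8, 0, 5, 0, 1, 0, 0, -16, 1, 10, 0, 1, 0, 0, -24, 3, 15, 0, 1, 0, 0, -32, 5, 19, 0, 1, 0, 0, -40, 8, 23, 0, 1, 0, 0, -48, 12, 27, 0, 1, 0, 0, -56, 16, 30, 0, 1, 0, 0, -64, 20, 32, 0, 1, 0, 0, -72, 25, 34, 0, 1, 0, 0, -80, 30, 35, 0, 1, 0, 0, -88, 35, 36, 0, 1, 0, 0, -91, 37, 37, 0, 1, 0, 0, -91, 37, 37, 0, 1]
}}

```text
time: 43.6
tool_pos: [0.4574, 0.1581, 0.129]
ee_rot: [3.142, -0.001, 1.566]
wrist_force: [-1.7, -0.9, 5.6]
width: 0.0131
finger_force: 30.0
```

>>> {"fn": "arm_command", "kwargs": {
  "targets": [0, 0, 0, 0, 0, 0, 0.5, 0, 0, 0, 0, 0, 0, 0.5, 0, 0, 0, 0, 0, 0, 0.5, 0, 0, 0, 0, 0, -40, 0.5, 0, 0, 0, 0, 0, -90, 0.5, 0, 0, 0, 50, 0, -140, 0.5, 0, 0, 0, 100, 0, -170, 0.5, 0, 0, 0, 150, 0, -170, 0.5, 0, 0, 0, 150, 0, -170, 0.5, 0, 0, 0, 150, 0, -170, 0.5]
}}

```text
time: 44.6
tool_pos: [0.4574, 0.3113, 0.2973]
ee_rot: [-3.14, -0.002, 1.571]
wrist_force: [0.5, 0.3, -0.3]
width: 0.0235
finger_force: 0.0
```

```bash
python3 -c "
from h import *
st(); lidz(); save(np.load('top.npz'),'end')"
```

```text
{'time': 44.6, 'tool_pos': [0.457, 0.311, 0.297], 'ee_rot': [-3.14, -0.002, 1.571], 'wrist_force': [0.469, 0.267, -0.343], 'width': 0.023, 'finger_force': 0.0, 'joint_positions': [0.493, 0.096, 1.181, 0.003, 1.865, 0.494]}
side 0.16 191 0.1029
side 0.12 209 0.1028
side 0.05 255 0.1029
side 0 286 0.1028
side -0.06 324 0.1031
knob 42 [0.4576 0.1544 0.132 ] [0.4622 0.1635 0.1446]
top 0.16 402 0.1021
top 0.12 435 0.102
top 0.05 427 0.1021
top 0 431 0.1019
top -0.06 437 0.1018
knob 12 [0.4541 0.1577 0.1409] [0.4595 0.1634 0.1446]
```

View pics/end.png

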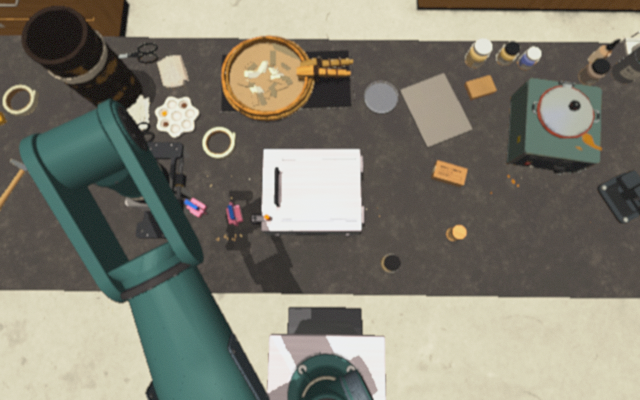

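The lid is shut, with the latch knob back at (266,217) where it started. The jar (391,263), spool (457,233) and carton (450,173) have not moved, so I'm handing in.

```bash
python3 -c "
from bench import robot
print(robot.close_job())"
```

```text
the job is handed in; nothing more can be done
None
```

The job is handed in at about 45 s of robot time. The blue and yellow boards are seated with both levers home (no red board was on the bench), the lid is shut and latched, and the jar, spool and carton are untouched. The hand-in call returned no verdict.

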